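Gate open, sample blocks down into their pockets

TASK

Swing the small steel gate wide open, then push the two orange sample blocks, one at a time, along the grey deck until each drops into a black-floored pocket of its own and sits flat on the bottom. Let the first block settle in its pocket while the other is still waiting on the deck, leave the gate open, and leave the other things on the cart as they are.

Things in the scene. Friction and masses are not known exactly. Their poses are not given: they have to be found in the camera images.
- station: Fixed station, origin at table level under its middle. Blocks are pushed along its +y. Grey deck, 50 mm above the table, from y -150 (open rear) to +36 mm, where it ends in a straight edge; blue side rails at x +-125 mm, 20 mm above the deck, tapering to +-113 at the pockets. Two pockets side by side from y +36 to +144 mm, then a 10 mm end wall standing 12 mm above deck level.
- pocket_near (a point): Centre of the floor of the pocket on the station's -x side (nearer the robot), at station x -60, y +90 mm. Pocket 106 mm (station x) by 108 mm (y); floor 20 mm above the table, 30 mm below the deck. A 14 mm partition, flush with the deck, parts the pockets; the outer side walls stand 12 mm above deck level.
- pocket_far (a point): The same for the other pocket, at station x +60, y +90 mm.
- gate (a joint): Gate angle (rad): 0 closed, straight across the deck over station y +30 mm; grows to 1.65 at its stop, swinging out over the pockets, counter-clockwise from above, to stand alongside the near pocket. Slightly stiff hinge: stays where it is left. Gate 258 mm long, 12 mm thick, from 66 to 104 mm above the table.
- gate_hinge (a point): Point on the gate's vertical hinge axis, 85 mm above the table, at station x -137, y +30 mm.
- gate_post (a point): Centre of the top of the yellow upright handle post on the gate: round, 18 mm diameter, from 102 to 160 mm above the table, 190 mm from the hinge axis. It can be pinched or pushed from above without touching the blocks.
- block_a: Orange plastic sample block with a white disc on top, 90 x 90 mm and 60 mm high, 0.4 kg, too wide to grip; origin at the centre of its underside, z up, x and y square to its sides. It starts on the deck at the -x side, about in line with the near pocket, slightly askew.
- block_b: The same, starting at the +x side, about in line with the far pocket.
- brick: Bystander: chipped buff engineering brick, 102 x 215 x 65 mm, long along its y; origin under its centre.
- caliper: Bystander: aluminium vernier caliper lying flat, 200 mm long along its x, 11 mm high.
- scribe: Bystander: blue hardness scribe lying on the table near the deck's open rear end, 150 mm long along its x, 17 mm high.
- mallet: Bystander: rubber mallet lying flat, 260 mm long along its x, about 35 mm high.
- brush: Bystander: hand brush lying flat, 220 mm long along its x.
- weight: Bystander: brass test weight, 60 mm diameter, 80 mm high.
There are look-alikes about, which are no part of the job. Leave any pink or turquoise look-alike of the block_b alone. Leave any pink look-alike of the block_a alone.

How it is judged:
On the way, in this order (a step that is already met when the one before it is completed fails the run):
1. the gate is swung open (more than 1.3 rad) while both blocks are still on the deck (value of joint gate above 1.3 rad and y of each of block_a, block_b in the frame of station below 0.01 m), for 0.2 s.
2. one block sits flat in a pocket while the other is still on the deck (((((horizontal distance between block_a and pocket_near below 0.02 m and z of block_a in the frame of pocket_near below 0.006 m and angle between block_a's own z axis and vertical below 0.08 rad) or (horizontal distance between block_a and pocket_far below 0.02 m and z of block_a in the frame of pocket_far below 0.006 m and angle between block_a's own z axis and vertical below 0.08 rad)) and y of block_b in the frame of station below 0.01 m) or (((horizontal distance between block_b and pocket_near below 0.02 m and z of block_b in the frame of pocket_near below 0.006 m and angle between block_b's own z axis and vertical below 0.08 rad) or (horizontal distance between block_b and pocket_far below 0.02 m and z of block_b in the frame of pocket_far below 0.006 m and angle between block_b's own z axis and vertical below 0.08 rad)) and y of block_a in the frame of station below 0.01 m))), for 0.2 s.
At the end, for the whole second after the job is handed in: Each orange block lies at rest in a pocket of its own: within 20 mm of the pocket's centre, its underside less than 6 mm above the pocket floor, tilted less than 0.08 rad. The gate is still open more than 1.3 rad and at rest ((((horizontal distance between block_a and pocket_near below 0.02 m and z of block_a in the frame of pocket_near below 0.006 m and angle between block_a's own z axis and vertical below 0.08 rad) and (horizontal distance between block_b and pocket_far below 0.02 m and z of block_b in the frame of pocket_far below 0.006 m and angle between block_b's own z axis and vertical below 0.08 rad)) or ((horizontal distance between block_a and pocket_far below 0.02 m and z of block_a in the frame of pocket_far below 0.006 m and angle between block_a's own z axis and vertical below 0.08 rad) and (horizontal distance between block_b and pocket_near below 0.02 m and z of block_b in the frame of pocket_near below 0.006 m and angle between block_b's own z axis and vertical below 0.08 rad))) and value of joint gate above 1.3 rad and linear speed of each of block_a, block_b below 0.02 m/s and velocity of joint gate below 0.1 rad/s); the robot touches nothing.
It fails at once if a bystander (brick, caliper, scribe, mallet, brush or weight) is moved more than 30 mm (distance of any of brick, caliper, scribe, mallet, brush, weight from where it was at the start of the episode above 0.03 m).
It fails at once if a block is tipped over or falls off the station (angle between any of block_a, block_b's own z axis and vertical above 0.9 rad or height (world z) of any of block_a, block_b below 0.005 m).
It also fails if it takes over 72 s, if anything falls off the work surface, if the arm or the gripper's body presses on something with over 40 N, if the wrist force passes 120 N, or if a joint passes its speed limit or range.

ROBOT

A 6-joint arm with a two-finger parallel gripper is mounted at the origin on the work surface. World frame = base frame: x ahead of the robot, y to its left, z up, the work surface at z = 0. Lengths are in m, angles in rad, forces in N, time in s.
With the tool pointing down it reaches from about 0.35 to 0.775 m from the base axis. Payload 7.3 kg.
Tool frame: the origin (TCP) lies between the finger pads; the fingertips stand 14 mm ahead of it and the grasp point (between the pads) lies 5 mm behind it; z points along the fingers, y is the line along which they close (so a half turn about z gives the same grasp; the last joint's range is limited). The gripper opens to 92 mm and grips with 3 to 60 N. Pads are 19 mm wide; open, the fingers measure 130 mm over their backs; the gripper's body (75 mm by 190 mm) begins 47 mm behind the grasp point.
Start: joints at [1.08, 0.342, 1.524, -0, 1.275, -0.146], TCP at [0.177, 0.494, 0.201] pointing down, gripper open.
Joint ranges: [-2.53, 2.53], [-0.77, 2.02], [0.04, 2.7], [-1, 4.14], [0.28, 2.66], [-3.11, 3.11]. Speed limits (rad/s): [2.57, 2.57, 3.14, 3.14, 3.14, 3.14].

INTERFACE

Orientations are given as [roll, pitch, yaw] about the fixed x, y, z axes, in that order (R = Rz(yaw) Ry(pitch) Rx(roll)).
In Python, from cell import robot, eyes gives the robot as it stands. The module is installed in compiled form; this text tells all that it offers.
- The arm moves only by the shell command python3 -m handwheel 'ROWS' [FORCE]. ROWS is JSON, one flat list of numbers, 5 for each row, row after row: the shift along the world's x, y, z in mm, then the turn about the world's z in rad, then the opening, from 0 (shut) to 1 (fully open). In form: [x, y, z, spin, jaw, x, y, z, spin, jaw, ...]. A call has 1 to 8 rows; each row shifts and turns the commanded pose from where the row before left it; what a row does not reach is not made up. A row lasts 1/10 s, in which the tool goes at most 50 mm and 8.59 degrees, less where a joint would pass 70% of its speed; a pose out of reach is approached as far as the arm can. A call with a gripper value outside its range is refused whole. The fingers move at their own pace and stop on an object; FORCE is the grip in N (left out, the last holds). Time passes only in rows, so rows that do not move let the fingers close. It gives the time, the measured TCP pose, the force, the opening and the grip force at its end, in the units of the state.
- robot.observe(): the state, without advancing time (a new reading comes with each control period).
- eyes.read_camera(name): name is "scene" or "top" or "wrist"; returns (picture, depth): 400x640x3 uint8, blue, green, red; 400x640 float32, m along the optical axis (not along the pixel's ray), 0 where there is no reading.
- eyes.calibration(name): a dict with "fx", "fy", "cx", "cy" (pixels), "dist_coeffs" ([k1, k2, p1, p2, k3] as OpenCV has them; the pictures are not rectified), "world_to_cam" (4x4, takes a point from world to camera coordinates). Camera axes: x right, y down, z forward; pixel columns grow to the right and rows downward; lengths in m; the calibration is good to about 2 mm. A picture is of the moment at which its call begins: read the wrist's pose just before it. calibration takes no time and is no camera call; for the wrist camera it gives the pose at the moment of the call.
- robot.hand_in(): hands the job in; it is judged then, once.
The state is a dict: "time": time; "qpos": joint angles; "qvel": joint speeds; "joint_efforts": joint torques, N m; "tool_pos": TCP position; "tool_rot": TCP orientation; "contact_force": force on the tool from outside, world axes, zero at the start; "torque": the same for the moment, N m; "opening": finger opening in m; "grip_force": force on a finger pad.
Only numpy, scipy, OpenCV 4.12 (cv2) and the standard library are available. Lean on these libraries where they do the work, as an engineer would, in place of code of your own. Each camera call takes 0.05 s, during which the arm holds its last target. There are 200 camera calls.

## Working session

There is one attempt and no reset: what is moved stays moved. The work goes in short steps, Python scripts to look and compute and a shell command to move; the robot and the scene stay as the last step left them, time stands still between calls to the robot, and variables do not carry over. Pictures are saved under pics/ and viewed, at most 13 in all, crops included, and the job is handed in when it is done.

```bash
mkdir -p pics; python3 - <<'E'
from cell import robot, eyes
import cv2,numpy as np
s=robot.observe(); print(s['time'],s['tool_pos'],s['tool_rot'],s['opening'])
for n in ("scene","top"):
    p,d=eyes.read_camera(n); cv2.imwrite(f"pics/{n}0.png",p); np.save(f"pics/{n}0.npy",d)
    c=eyes.calibration(n); print(n,{k:np.round(v,3).tolist() for k,v in c.items()})
E
```

```text
0.0 [0.17721555 0.49368406 0.20053741] [-3.14000969e+00 -1.89682566e-04  2.79679239e+00] 0.09165366449728071
scene {'fx': 508.006, 'fy': 508.006, 'cx': 337.29, 'cy': 204.356, 'dist_coeffs': [0.008, 0.0, 0.0, 0.0, 0.0], 'world_to_cam': [[0.784, 0.62, 0.022, -0.438], [0.406, -0.485, -0.775, -0.158], [-0.47, 0.616, -0.632, 1.903], [0.0, 0.0, 0.0, 1.0]]}
top {'fx': 413.788, 'fy': 413.788, 'cx': 320.365, 'cy': 202.983, 'dist_coeffs': [-0.066, 0.0, 0.0, 0.0, 0.0], 'world_to_cam': [[-0.012, -1.0, -0.005, -0.024], [-0.983, 0.013, -0.182, 0.542], [0.182, 0.003, -0.983, 1.4], [0.0, 0.0, 0.0, 1.0]]}
```

View pics/top0.png

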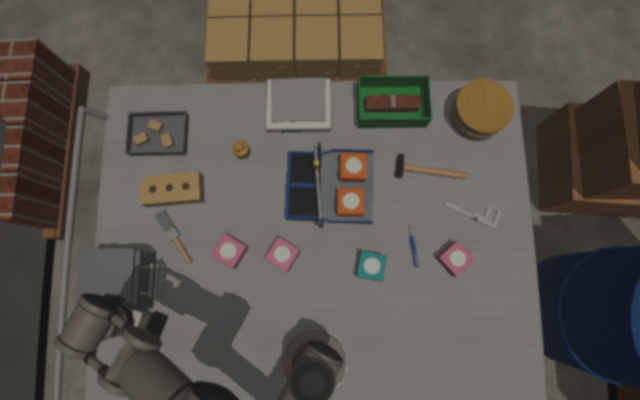

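View pics/scene0.png

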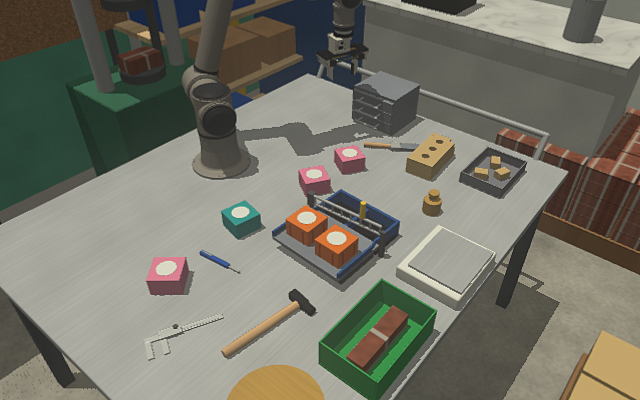

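The top view shows the deck at (290-373, 150-222), with the pockets on the left towards world +y. The gate is closed along x≈319, with its post at (317,162) and hinge near (320,222). The orange blocks are at (353,166) and (351,202).

```bash
cat > h.py <<'E'
import cv2,numpy as np
from cell import robot,eyes
def rays(n,px):
    c=eyes.calibration(n);K=np.array([[c['fx'],0,c['cx']],[0,c['fy'],c['cy']],[0,0,1.]])
    u=cv2.undistortPoints(np.array(px,float).reshape(-1,1,2),K,np.array(c['dist_coeffs'],float)).reshape(-1,2)
    M=np.array(c['world_to_cam']);R=M[:3,:3];o=-R.T@M[:3,3]
    return o,np.c_[u,np.ones(len(u))]@R
def plane(n,px,z):
    o,d=rays(n,px);return o+d*((z-o[2])/d[:,2])[:,None]
def cloud(n,mask,dep):
    v,u=np.nonzero(mask&(dep>0));o,d=rays(n,np.c_[u,v]);return o+d*dep[v,u][:,None],np.c_[u,v]
def masks(p):
    h=cv2.cvtColor(p,cv2.COLOR_BGR2HSV);H,S,V=[h[...,i].astype(int) for i in range(3)]
    return dict(orange=(H>4)&(H<14)&(S>190)&(V>90),blue=(H>105)&(H<125)&(S>120)&(V>25),white=(S<60)&(V>150),yellow=(H>18)&(H<28)&(S>170)&(V>100))
E
python3 - <<'E'
from h import *
for n,roi in (("top",(140,230,280,385)),("scene",(180,290,265,405))):
    p=cv2.imread(f"pics/{n}0.png");d=np.load(f"pics/{n}0.npy");m=masks(p)
    R=np.zeros(d.shape,bool);R[roi[0]:roi[1],roi[2]:roi[3]]=1
    for k in m:
        mm=(m[k]&R).astype(np.uint8);N,l,st,ce=cv2.connectedComponentsWithStats(mm)
        for i in range(1,N):
            if st[i,4]<12: continue
            P,u=cloud(n,l==i,d)
            z={'white':.11,'yellow':.16}.get(k,.11)
            print(n,k,st[i].tolist(),ce[i].round(1),'med',np.median(P,0).round(3),'zrange',np.percentile(P[:,2],[5,50,95]).round(3),'plane',z,plane(n,[ce[i]],z).round(4)[0])
            if k=='orange':
                T=P[abs(P[:,2]-.11)<.006]; print('  top rect',len(T),cv2.minAreaRect(T[:,:2].astype(np.float32)*1000))
            if k=='blue':
                T=P[abs(P[:,2]-.066)<.012]; r=cv2.minAreaRect(T[:,:2].astype(np.float32)*1000);print('  blue rect',len(T),r,cv2.boxPoints(r).round(0).tolist()if len(T)else'')
p=cv2.imread("pics/top0.png");cv2.imwrite("pics/c0.png",cv2.resize(p[140:235,275:385],None,fx=7,fy=6.3,interpolation=cv2.INTER_CUBIC))
E
```

```text
top blue [286, 153, 30, 66, 249] [295.7 190.6] med [0.605 0.072 0.059] zrange [0.045 0.059 0.066] plane 0.11 [0.5743 0.0519 0.11  ]
  blue rect 159 ((604.85107421875, 34.17985534667969), (100.64312744140625, 231.18324279785156), 87.68876647949219) [[487.0, -11.0], [718.0, -21.0], [722.0, 80.0], [491.0, 89.0]]
top white [346, 158, 16, 15, 174] [353.3 165. ] med [ 0.661 -0.144  0.111] zrange [0.106 0.111 0.115] plane 0.11 [ 0.6612 -0.145   0.11  ]
top white [343, 193, 16, 15, 187] [350.6 200.5] med [ 0.539 -0.133  0.112] zrange [0.107 0.112 0.116] plane 0.11 [ 0.538  -0.1323  0.11  ]
scene orange [286, 206, 41, 20, 129] [306.9 215.3] med [ 0.534 -0.114  0.109] zrange [0.106 0.109 0.113] plane 0.11 [ 0.536  -0.1206  0.11  ]
  top rect 129 ((541.39990234375, -129.02745056152344), (87.41325378417969, 85.8313980102539), 89.56861114501953)
scene orange [324, 225, 34, 25, 177] [338.5 236. ] med [ 0.666 -0.122  0.109] zrange [0.106 0.109 0.113] plane 0.11 [ 0.6642 -0.1317  0.11  ]
  top rect 172 ((664.7578125, -136.94873046875), (79.47470092773438, 86.07174682617188), 88.56509399414062)
scene
[... 1557 characters left out ...]
ne white [314, 193, 45, 23, 104] [332.3 201.7] med [ 0.512 -0.019  0.102] zrange [-0.004  0.102  0.107] plane 0.11 [ 0.5535 -0.0222  0.11  ]
scene white [298, 212, 18, 12, 177] [306.3 217.5] med [ 0.542 -0.13   0.11 ] zrange [0.107 0.11  0.113] plane 0.11 [ 0.5412 -0.1293  0.11  ]
scene white [365, 219, 16, 8, 23] [372.8 222.2] med [ 0.701 -0.014  0.104] zrange [0.101 0.104 0.107] plane 0.11 [ 0.7047 -0.0205  0.11  ]
scene white [327, 232, 19, 13, 199] [336.1 237.9] med [ 0.664 -0.141  0.11 ] zrange [0.106 0.11  0.114] plane 0.11 [ 0.6638 -0.142   0.11  ]
scene yellow [361, 201, 5, 4, 15] [362.9 202.6] med [ 0.663 -0.015  0.159] zrange [0.157 0.159 0.163] plane 0.16 [ 0.6629 -0.017   0.16  ]
```

View pics/c0.png

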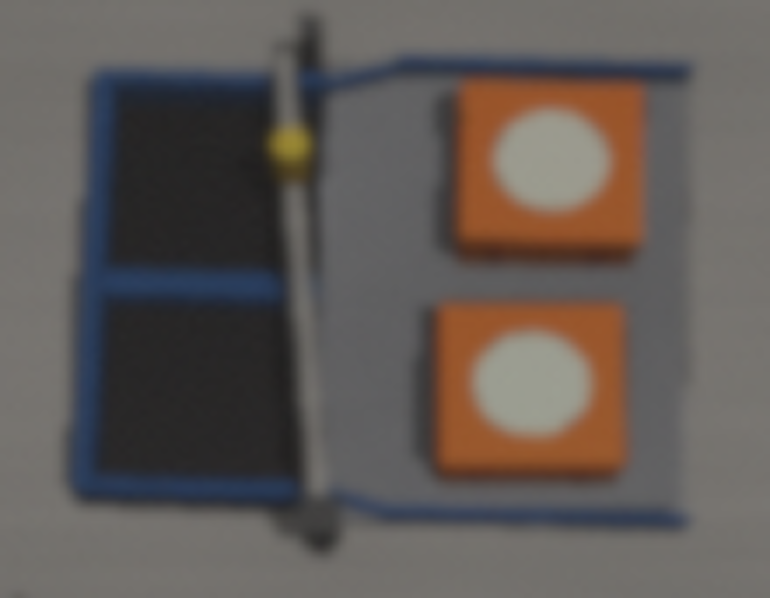

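The crop shows the end wall's outer corners at (288.6,151.9) and (285.7,217.8) in top pixels. The rails' rear ends are at (373.3,150.8) and (372.9,222.5), and both blocks sit nearly square on the deck.

```bash
cat >> h.py <<'E'
def station(E,R):
    # E,R: far/near end-wall corners, far/near rail ends (x,y) ; end wall y=.154, rear y=-.15
    a=(E[0]+E[1])/2;b=(R[0]+R[1])/2;dy=a-b;y=dy/np.linalg.norm(dy);x=np.array([y[1],-y[0]])
    o=(a-.154*y+b+.15*y)/2
    return o,x,y,np.linalg.norm(dy)
E
python3 - <<'E'
from h import *
E=plane("top",[(288.6,151.9),(285.7,217.8)],.062)[:,:2];R=plane("top",[(373.3,150.8),(372.9,222.5)],.07)[:,:2]
o,x,y,L=station(E,R);print(E,R,'o',o,'y',y,'yaw',np.arctan2(x[1],x[0]),'len',L,'(.304)','w',np.linalg.norm(E[0]-E[1]),np.linalg.norm(R[0]-R[1]))
for nm,P in dict(near=(-.06,.09),far=(.06,.09),hinge=(-.137,.03),post0=(.053,.03)).items(): print(nm,(o+P[0]*x+P[1]*y).round(4))
for nm,P in dict(Anear=(.5395,-.131),Bfar=(.6625,-.1435),post=(.663,-.017)).items():
    v=np.array(P)-o;print(nm,'station',(v@x).round(4),(v@y).round(4))
print('post top', plane("top",[(275+290/7,140+143/6.3)],.16), rays("scene",[(0,0)])[0])
# gate top points and block edges from top cloud
d=np.load("pics/top0.npy");R_=np.zeros(d.shape,bool);R_[145:228,300:385]=1
P,u=cloud("top",R_,d);Q=(P[:,:2]-o)@np.c_[x,y]
g=(P[:,2]>.098)&(Q[:,1]>0)&(P[:,2]<.112);print('gate pts',g.sum(),np.polyfit(Q[g,0],Q[g,1],1),Q[g].min(0),Q[g].max(0))
for s in(-1,1):
    b=(P[:,2]>.104)&(Q[:,1]<-.01)&(Q[:,0]*s>0)&(P[:,2]<.118);print(s,b.sum(),cv2.minAreaRect((Q[b]*1000).astype(np.float32)))
dk=(Q[:,1]<0)&(abs(Q[:,0])<.012);print('deck z',np.median(P[dk,2]),'rear',Q[dk&(P[:,2]>.04)][:,1].min())
for s in(-1,1):
    r=(Q[:,1]<-.04)&(P[:,2]>.06)&(P[:,2]<.08)&(Q[:,0]*s>.1);print('rail',s,np.median(Q[r,0]),np.polyfit(Q[r,1],Q[r,0],1))
E
```

```text
[[0.72608434 0.08015577]
 [0.48917747 0.08964523]] [[ 0.72361493 -0.22043019]
 [ 0.46782687 -0.20981884]] o [ 0.60159657 -0.06711043] y [0.03966546 0.99921302] yaw -0.03967587012536085 len 0.30026131433689524 (.304) w 0.23709684252489208 0.25600807430710487
near [0.5452 0.0252]
far [0.6651 0.0204]
hinge [ 0.4659 -0.0317]
post0 [ 0.6557 -0.0392]
Anear station -0.0595 -0.0663
Bfar station 0.0639 -0.0739
post station 0.0594 0.0525
post top [[ 0.65659941 -0.01964382  0.16      ]] [ 1.30209499 -0.97835939  1.08944804]
gate pts 219 [0.09421548 0.0442283 ] [-0.14309093  0.02274595] [0.13472122 0.06061825]
-1 679 ((-60.05342483520508, -67.59578704833984), (88.07344055175781, 91.08458709716797), 0.5764174461364746)
1 645 ((61.29651641845703, -75.94099426269531), (89.32821655273438, 89.89672088623047), 88.27145385742188)
deck z 0.049458117953101066 rear -0.14671024786593428
rail -1 -0.123539364588743 [ 0.08198393 -0.11234931]
rail 1 0.1273965037693351 [0.00649027 0.1284452 ]
```

```bash
python3 - <<'E'
from h import *
d=np.load("pics/top0.npy");m=np.zeros(d.shape,bool);m[245:310,75:160]=1
P,u=cloud("top",m,d)
for zl in(.03,.1,.16,.22): 
    k=(P[:,2]>zl)&(P[:,2]<zl+.06);print(zl,k.sum(),P[k].min(0) if k.any() else '',P[k].max(0) if k.any() else '')
d=np.load("pics/scene0.npy");m=np.zeros(d.shape,bool);m[75:130,352:420]=1
P,u=cloud("scene",m,d);k=P[:,2]>.03;print(P[k].min(0),P[k].max(0),np.percentile(P[k],[2,98],axis=0))
E
```

```text
0.03 391 [0.18144733 0.51634718 0.03004394] [0.38067643 0.57257251 0.08997663]
0.1 2285 [0.18851741 0.51583512 0.10015216] [0.38286631 0.76353826 0.15999729]
0.16 1147 [0.20111098 0.57080478 0.1600013 ] [0.38264678 0.75797482 0.16768201]
0.22 2 [0.20433033 0.53551604 0.24824974] [0.21054951 0.54382072 0.25707511]
[0.06035862 0.51278706 0.03002992] [0.39332943 0.85572079 0.16673902] [[0.19342943 0.52095724 0.03465738]
 [0.38874984 0.75523636 0.16268338]]
```

```bash
python3 -m handwheel '[0,0,40,0,1, 0,0,40,0,1, 10,-20,30,-0.1,1]'
```

```text
time: 0.4
tool_pos: [0.1869, 0.4752, 0.3129]
tool_rot: [3.14, -0.001, 2.697]
contact_force: [0.2, 0.7, -0.2]
opening: 0.092
grip_force: 0.0
```

```bash
python3 -m handwheel '[29,-31,-4,-0.067,1,29,-31,-4,-0.067,1,29,-31,-4,-0.067,1,29,-31,-4,-0.067,1,29,-31,-4,-0.067,1,29,-31,-4,-0.067,1,29,-31,-4,-0.067,1,29,-31,-4,-0.067,1]' && python3 -m handwheel '[29,-31,-4,-0.067,1,29,-31,-4,-0.067,1,29,-31,-4,-0.067,1,29,-31,-4,-0.067,1,29,-31,-4,-0.067,1,29,-31,-4,-0.067,1,29,-31,-4,-0.067,1,0,0,0,0,1]'
```

```text
time: 1.2
tool_pos: [0.4202, 0.2246, 0.2789]
tool_rot: [-3.141, -0.0, 2.158]
contact_force: [0.6, 0.4, 0.5]
opening: 0.0919
grip_force: 0.0
time: 2.0
tool_pos: [0.6242, 0.0048, 0.2484]
tool_rot: [-3.139, 0.001, 1.686]
contact_force: [-0.7, 1.1, -0.6]
opening: 0.0921
grip_force: 0.0
```

```bash
python3 - <<'E'
from h import *
p,d=eyes.read_camera("wrist");cv2.imwrite("pics/w1.png",p);c=eyes.calibration("wrist");s=robot.observe();print(s['tool_pos'],s['tool_rot'])
P,u=cloud("wrist",d>0,d);k=(P[:,2]>.152)&(P[:,2]<.168)&(np.hypot(P[:,0]-.658,P[:,1]+.019)<.04)
print(k.sum(),P[k].mean(0),(P[k].min(0)+P[k].max(0))/2,np.ptp(P[k],0),u[k].mean(0))
k=masks(p)['yellow'];P,u=cloud("wrist",k,d);k=P[:,2]>.15;print(k.sum(),P[k].mean(0))
E
```

```text
[0.62290871 0.00705037 0.24909813] [-3.13861655e+00 -5.60732728e-04  1.68868564e+00]
255 [ 0.65656504 -0.0126387   0.15961621] [ 0.65697935 -0.01349567  0.15730932] [0.01730482 0.01717846 0.01028958] [350.22745098 221.40784314]Traceback (most recent call last):
  File "<stdin>", line 5, in <module>
  File "h.py", line 11, in cloud
    v,u=np.nonzero(mask&(dep>0));o,d=rays(n,np.c_[u,v]);return o+d*dep[v,u][:,None],np.c_[u,v]
                                     ~~~~^^^^^^^^^^^^^^
  File "h.py", line 5, in rays
    u=cv2.undistortPoints(np.array(px,float).reshape(-1,1,2),K,np.array(c['dist_coeffs'],float)).reshape(-1,2)
      ~~~~~~~~~~~~~~~~~~~^^^^^^^^^^^^^^^^^^^^^^^^^^^^^^^^^^^^^^^^^^^^^^^^^^^^^^^^^^^^^^^^^^^^^^^
cv2.error: OpenCV(4.12.0) /io/opencv/modules/calib3d/src/undistort.dispatch.cpp:347: error: (-215:Assertion failed) CV_IS_MAT(_src) && CV_IS_MAT(_dst) && (_src->rows == 1 || _src->cols == 1) && (_dst->rows == 1 || _dst->cols == 1) && _src->cols + _src->rows - 1 == _dst->rows + _dst->cols - 1 && (CV_MAT_TYPE(_src->type) == CV_32FC2 || CV_MAT_TYPE(_src->type) == CV_64FC2) && (CV_MAT_TYPE(_dst->type) == CV_32FC2 || CV_MAT_TYPE(_dst->type) == CV_64FC2) in function 'cvUndistortPointsInternal'
```

View pics/w1.png

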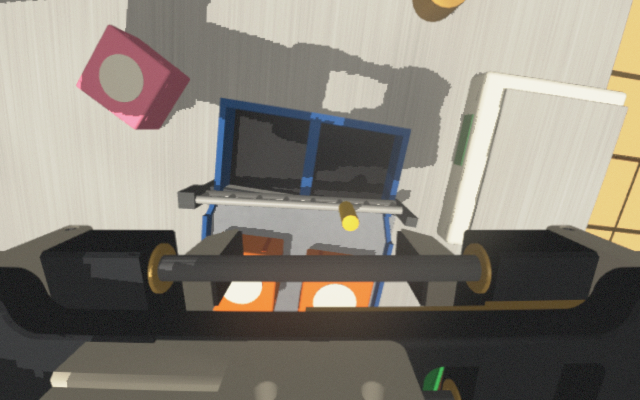

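The wrist view shows the post top at (350,221), with the gate bar across the deck at row ~200. The pockets are empty and both blocks are behind the gate.

```bash
python3 -m handwheel '[18,-12,0,-0.03,1,17,-11,0,-0.03,1,0,0,0,0,1,0,0,-35,0,1,0,0,-40,0,1,0,0,-37,0,1,0,0,0,0,0.1,0,0,0,0,0.1]' 25 && python3 -m handwheel '[0,0,0,0,0.1,0,0,0,0,0.1,0,0,0,0,0.1,0,0,0,0,0.1]'
```

```text
time: 2.85
tool_pos: [0.657, -0.0129, 0.1403]
tool_rot: [-3.141, -0.0, 1.633]
contact_force: [0.9, -0.7, 1.3]
opening: 0.0804
grip_force: 0.0
time: 3.25
tool_pos: [0.6578, -0.0139, 0.1402]
tool_rot: [3.14, 0.0, 1.632]
contact_force: [-0.8, -0.9, -0.0]
opening: 0.0485
grip_force: 0.0
```

```bash
python3 -m handwheel '[0,0,0,0,0.1,0,0,0,0,0.1,0,0,0,0,0.1,0,0,0,0,0.1,0,0,0,0,0.1,0,0,0,0,0.1]'
```

```text
time: 3.85
tool_pos: [0.6574, -0.0139, 0.1392]
tool_rot: [3.142, 0.0, 1.632]
contact_force: [0.3, -0.9, 0.6]
opening: 0.0098
grip_force: 0.0
```

```bash
python3 - <<'E'
import numpy as np
h=np.array([.4659,-.0317]);p=np.array([.657,-.014]);v=p-h;print(np.linalg.norm(v),np.arctan2(v[1],v[0]))
a0=np.arctan2(v[1],v[0]);q=h+v/np.linalg.norm(v)*.19
# steps 0.1 rad to total gate 1.6 => world angle 1.56
a=a0+np.arange(0,17)*.0925;P=h+.19*np.c_[np.cos(a),np.sin(a)];print((np.diff(P,axis=0)*1000).round(1).tolist(),a[-1],P[-1])
E
```

```text
0.19191795121874353 0.09235815899008694
[[-2.4, 17.4], [-4.0, 17.1], [-5.6, 16.7], [-7.1, 16.1], [-8.6, 15.3], [-9.9, 14.5], [-11.2, 13.5], [-12.4, 12.4], [-13.5, 11.2], [-14.5, 9.9], [-15.4, 8.5], [-16.1, 7.1], [-16.7, 5.6], [-17.1, 4.0], [-17.4, 2.4], [-17.6, 0.8]] 1.572358158990087 [0.46560325 0.15829977]
```

```bash
python3 - <<'E'
from h import *
p,d=eyes.read_camera("wrist");cv2.imwrite("pics/w2.png",p)
P,u=cloud("wrist",d>0,d)
k=(P[:,2]>.12)&(P[:,2]<.168)&(np.hypot(P[:,0]-.658,P[:,1]+.01)<.05);print(k.sum(),P[k].mean(0) if k.any() else '')
p,d=eyes.read_camera("scene")
m=masks(p)['yellow'];m[:180]=0;m[290:]=0;m[:,:290]=0;m[:,400:]=0
P,u=cloud("scene",m,d);print(len(P),P.min(0),P.max(0),np.median(P,0),u.mean(0))
cv2.imwrite("pics/s2.png",cv2.resize(p[130:270,270:420],None,fx=4,fy=4))
E
```

```text
769 [ 0.65758603 -0.01133147  0.14989142]
4 [ 0.6560725  -0.02309768  0.15552428] [ 0.66459719 -0.01188821  0.16224423] [ 0.65940027 -0.01971012  0.15880503] [361.75 202.75]
```

View pics/s2.png

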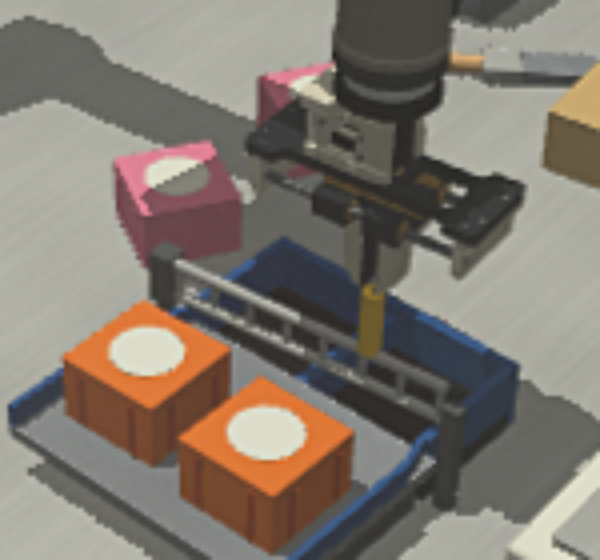

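View pics/w2.png

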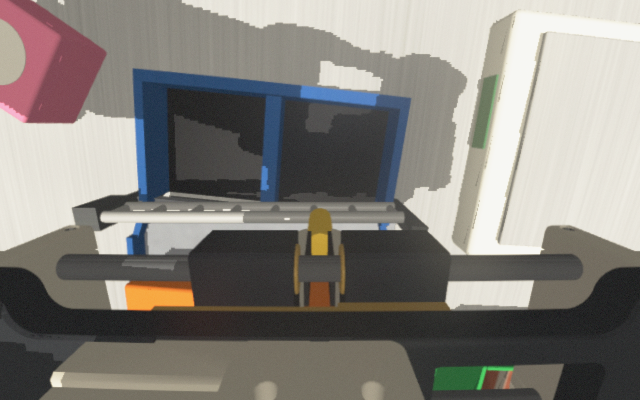

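The scene crop shows the gripper over the post with the fingertips just behind its top. In the wrist view the post (320, 210-255) runs from the gate towards the nearly shut pads, which hold nothing. I'll measure the post's axis from the depth.

```bash
python3 - <<'E'
from h import *
p,d=eyes.read_camera("wrist")
h=cv2.cvtColor(p,cv2.COLOR_BGR2HSV)
m=(h[...,0]>14)&(h[...,0]<30)&(h[...,1]>150)&(h[...,2]>50);m[:200]=0;m[:,:290]=0;m[:,350:]=0
P,u=cloud("wrist",m,d)
for z in np.arange(.09,.18,.01):
    k=abs(P[:,2]-z)<.005
    if k.sum()>3: print(z.round(3),k.sum(),P[k].min(0).round(4),P[k].max(0).round(4),u[k].min(0),u[k].max(0))
s=robot.observe();print(s['tool_pos'],s['opening'],s['grip_force'],s['contact_force'])
E
```

```text
0.11 48 [ 0.6509 -0.0117  0.1052] [ 0.6642 -0.0075  0.1148] [311 209] [328 216]
0.12 81 [ 0.6503 -0.0124  0.115 ] [ 0.6647 -0.0073  0.125 ] [310 212] [329 220]
0.13 87 [ 0.6506 -0.0123  0.1251] [ 0.6651 -0.0074  0.1349] [310 216] [330 224]
0.14 107 [ 0.6503 -0.0125  0.135 ] [ 0.6647 -0.0073  0.1449] [309 220] [330 230]
0.15 82 [ 0.6512 -0.0112  0.1453] [ 0.6635 -0.0073  0.1549] [310 225] [329 232]
0.16 368 [ 0.6527 -0.0222  0.155 ] [ 0.6627 -0.0071  0.1615] [312 230] [327 254]
[ 0.6574577  -0.01385606  0.1392312 ] 0.009180816605374308 0.0 [-0.02165439  0.07592801 -0.05893449]
```

```bash
python3 - <<'E'
from h import *
p,d=eyes.read_camera("wrist");m=np.zeros(d.shape,bool)
for c in range(296,346,4):
  print(c,[ (r,)+tuple((cloud("wrist",(lambda q:(q.__setitem__((r,c),True),q)[1])(np.zeros(d.shape,bool)),d)[0][0]*1000).round().astype(int)) if d[r,c]>0 else (r,None) for r in (240,250,258,275,290,300)])
cv2.imwrite("pics/w3.png",cv2.resize(p[190:320,250:390],None,fx=5,fy=4.6,interpolation=cv2.INTER_NEAREST))
E
```

```text
296 [(240, np.int64(648), np.int64(22), np.int64(244)), (250, np.int64(649), np.int64(20), np.int64(246)), (258, np.int64(649), np.int64(18), np.int64(248)), (275, np.int64(649), np.int64(14), np.int64(251)), (290, np.int64(649), np.int64(9), np.int64(250)), (300, np.int64(649), np.int64(5), np.int64(249))]
300 [(240, np.int64(647), np.int64(-4), np.int64(182)), (250, np.int64(649), np.int64(18), np.int64(243)), (258, np.int64(650), np.int64(17), np.int64(245)), (275, np.int64(650), np.int64(13), np.int64(248)), (290, np.int64(650), np.int64(-2), np.int64(232)), (300, np.int64(650), np.int64(-6), np.int64(234))]
304 [(240, np.int64(649), np.int64(-4), np.int64(182)), (250, np.int64(649), np.int64(-3), np.int64(195)), (258, np.int64(651), np.int64(16), np.int64(244)), (275, np.int64(651), np.int64(12), np.int64(248)), (290, np.int64(651), np.int64(-16), np.int64(210)), (300, np.int64(651), np.int64(-20), np.int64(212))]
308 [(240, np.int64(651), np.int64(-5), np.int64(179)), (250, np.int64(651), np.int64(-5), np.int64(192)), (258, np.int64(652), np.int64(16), np.int64(245)), (275, np.
[... 2253 characters left out ...]
p.int64(-7), np.int64(223)), (300, np.int64(664), np.int64(-11), np.int64(224))]
340 [(240, np.int64(668), np.int64(-3), np.int64(182)), (250, np.int64(661), np.int64(19), np.int64(244)), (258, np.int64(661), np.int64(18), np.int64(246)), (275, np.int64(661), np.int64(15), np.int64(251)), (290, np.int64(662), np.int64(10), np.int64(250)), (300, np.int64(663), np.int64(1), np.int64(242))]
344 [(240, np.int64(662), np.int64(23), np.int64(244)), (250, np.int64(662), np.int64(22), np.int64(249)), (258, np.int64(662), np.int64(19), np.int64(248)), (275, np.int64(662), np.int64(16), np.int64(253)), (290, np.int64(663), np.int64(11), np.int64(253)), (300, np.int64(663), np.int64(9), np.int64(253))]
```

View pics/w3.png

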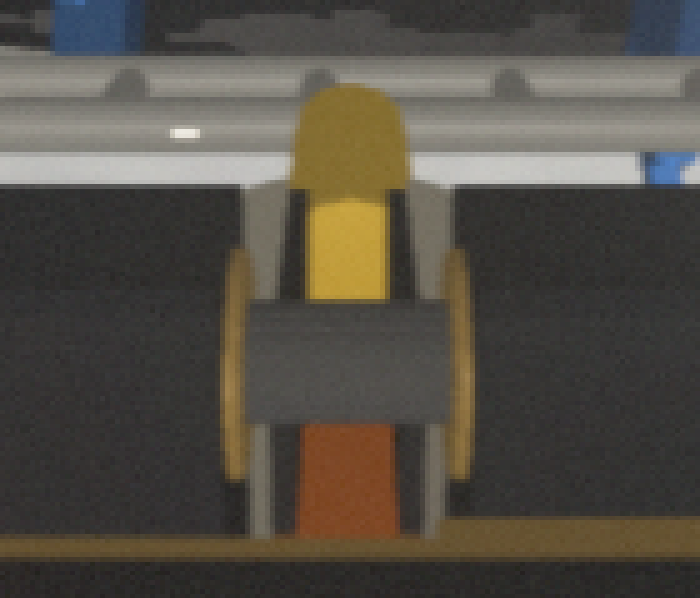

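The close-up shows the finger pads ending at z≈0.178 with the post top (z 0.160) visible below them, so the fingers are above the post. I'll check with the scene camera where the fingertips are relative to the reported TCP.

```bash
python3 - <<'E'
from h import *
p,d=eyes.read_camera("scene");s=robot.observe();print(s['tool_pos'],s['qpos'])
m=np.zeros(d.shape,bool);m[150:225,345:385]=1
P,u=cloud("scene",m,d);k=(abs(P[:,0]-.657)<.06)&(abs(P[:,1]+.014)<.05)&(P[:,2]>.1)
Q=P[k];U=u[k]
for z in np.arange(.1,.27,.01):
    j=abs(Q[:,2]-z)<.005
    if j.any(): print(z.round(2),j.sum(),Q[j].min(0).round(3),Q[j].max(0).round(3),p[U[j][:,1],U[j][:,0]].mean(0).round())
E
```

```text
[ 0.65745501 -0.01388224  0.13921702] [-1.37547611e-01  6.35108909e-01  1.21002004e+00 -1.40188347e-05
  1.29637679e+00 -1.98551170e-01]
0.1 64 [ 0.601 -0.024  0.1  ] [ 0.714 -0.008  0.105] [89. 95. 97.]
0.11 34 [ 0.605 -0.025  0.105] [ 0.707 -0.012  0.114] [71. 92. 99.]
0.12 16 [ 0.658 -0.027  0.116] [ 0.671 -0.012  0.123] [ 45.  88. 104.]
0.13 13 [ 0.659 -0.026  0.126] [ 0.671 -0.014  0.135] [ 46.  89. 106.]
0.14 16 [ 0.659 -0.027  0.136] [ 0.672 -0.016  0.145] [ 44.  90. 108.]
0.15 17 [ 0.656 -0.025  0.145] [ 0.673 -0.008  0.155] [ 45.  86. 101.]
0.16 25 [ 0.654 -0.028  0.155] [ 0.671 -0.007  0.165] [ 51.  92. 107.]
0.17 19 [ 0.644 -0.028  0.166] [ 0.676 -0.01   0.174] [72. 78. 80.]
0.18 35 [ 0.64  -0.028  0.175] [ 0.683 -0.002  0.185] [69. 76. 79.]
0.19 46 [ 0.64  -0.027  0.186] [ 0.686 -0.001  0.195] [74. 82. 85.]
0.2 47 [ 0.64  -0.028  0.195] [ 0.685 -0.004  0.205] [71. 79. 82.]
0.21 32 [ 0.639 -0.03   0.205] [ 0.687 -0.005  0.215] [76. 85. 88.]
0.22 9 [ 0.644 -0.026  0.215] [ 0.689 -0.016  0.223] [77. 86. 88.]
0.23 14 [ 0.627 -0.049  0.227] [ 0.697 -0.001  0.235] [82. 89. 91.]
0.24 95 [ 0.616 -0.053  0.235] [0.716 0.026 0.245] [50. 54. 56.]
0.25 171 [ 0.615 -0.053  0.245] [0.717 0.026 0.255] [54. 58. 61.]
0.26 104 [ 0.613 -0.052  0.255] [0.717 0.012 0.265] [50. 59. 64.]
```

Both cameras put the fingertips at z≈0.170, about 45 mm higher than the reported TCP z implies. From here I'll use tip z = reported z + 0.031. Next: open, lower 50 mm and grip.

```bash
python3 -m handwheel '[0,-2,0,0,0.5,0,0,0,0,0.5,0,0,0,0,0.5,0,0,0,0,0.5,0,0,0,0,0.5,0,0,0,0,0.5]' 25 && python3 -m handwheel '[0,0,-25,0,0.5,0,0,-25,0,0.5,0,0,0,0,0.5]' && python3 -m handwheel '[0,0,0,0,0.1,0,0,0,0,0.1,0,0,0,0,0.1,0,0,0,0,0.1,0,0,0,0,0.1,0,0,0,0,0.1,0,0,0,0,0.1]'
```

```text
time: 4.7
tool_pos: [0.6574, -0.0158, 0.1393]
tool_rot: [3.141, -0.0, 1.632]
contact_force: [0.1, -0.2, -0.3]
opening: 0.0456
grip_force: 0.0
time: 5.0
tool_pos: [0.655, -0.0156, 0.0856]
tool_rot: [-3.135, -0.001, 1.632]
contact_force: [-0.1, 0.5, -1.4]
opening: 0.046
grip_force: 0.0
time: 5.7
tool_pos: [0.6581, -0.0159, 0.0903]
tool_rot: [3.139, 0.0, 1.632]
contact_force: [0.6, 0.8, 5.1]
opening: 0.0174
grip_force: 25.0
```

```bash
python3 -m handwheel '[-2.4,17.4,0,0.0925,0.1,-4,17.1,0,0.0925,0.1,-5.6,16.7,0,0.0925,0.1,-7.1,16.1,0,0.0925,0.1]' && python3 - <<'E'
from h import *
s=robot.observe();print(s['tool_pos'],s['contact_force'],s['torque'],s['opening'])
E
```

```text
time: 6.1
tool_pos: [0.6409, 0.0527, 0.0904]
tool_rot: [3.135, 0.002, 2.006]
contact_force: [8.8, 4.4, 1.6]
opening: 0.0175
grip_force: 25.0
[0.64085421 0.05266124 0.09036013] [8.83089147 4.44487943 1.56635729] [ 0.29424229 -0.7830814   0.01224582] 0.017476032771696626
```

```bash
python3 -m handwheel '[-8.6,15.3,0,0.0925,0.1,-9.9,14.5,0,0.0925,0.1,-11.2,13.5,0,0.0925,0.1,-12.4,12.4,0,0.0925,0.1,-13.5,11.2,0,0.0925,0.1,-14.5,9.9,0,0.0925,0.1]' && python3 -m handwheel '[-15.4,8.5,0,0.0925,0.1,-16.1,7.1,0,0.0925,0.1,-16.7,5.6,0,0.0925,0.1,-17.1,4,0,0.0925,0.1,-14,2,0,0.07,0.1,0,0,0,0,0.1]'
```

```text
time: 6.7
tool_pos: [0.5714, 0.1324, 0.0904]
tool_rot: [3.132, 0.004, 2.561]
contact_force: [10.9, 16.0, -1.0]
opening: 0.0175
grip_force: 25.0
time: 7.3
tool_pos: [0.4888, 0.1615, 0.0903]
tool_rot: [3.132, 0.002, 3.0]
contact_force: [3.8, 26.2, -1.1]
opening: 0.0176
grip_force: 25.0
```

```bash
python3 -m handwheel '[-10,4,0,0.05,0.1,0,0,0,0,0.1,0,0,0,0,0.5,0,0,0,0,0.5,0,0,0,0,0.5,0,0,0,0,0.5,0,0,35,0,0.5,0,0,45,0,0.5]' && python3 -m handwheel '[0,0,30,0,0.5,20,-30,0,0,0.5,30,-50,0,-0.1,0.5,0,0,0,0,0.5]' && python3 - <<'E'
from h import *
for n in ("top","scene"):
    p,d=eyes.read_camera(n); cv2.imwrite(f"pics/{n}3.png",p); np.save(f"pics/{n}3.npy",d)
o=np.array([.6016,-.0671]);a=-.0397;x=np.array([np.cos(a),np.sin(a)]);y=np.array([-x[1],x[0]])
p=cv2.imread("pics/scene3.png");d=np.load("pics/scene3.npy")
m=masks(p);P,u=cloud("scene",m['yellow'],d);k=(P[:,2]>.15)&(P[:,2]<.17)&(P[:,0]>.4)&(P[:,0]<.7)&(abs(P[:,1])<.25);print('post',k.sum(),P[k].mean(0))
q=P[k].mean(0)[:2]-o-(-.137*x+.03*y);print('gate angle',np.arctan2(q@y,q@x),np.linalg.norm(q))
for n in("scene","top"):
    p=cv2.imread(f"pics/{n}3.png");d=np.load(f"pics/{n}3.npy");P,u=cloud(n,d>0,d);Q=(P[:,:2]-o)@np.c_[x,y]
    for s in(-1,1):
        b=(P[:,2]>.103)&(P[:,2]<.117)&(Q[:,1]<0)&(Q[:,1]>-.14)&(Q[:,0]*s>0)&(abs(Q[:,0])<.12);print(n,s,b.sum(),cv2.minAreaRect((Q[b]*1000).astype(np.float32)))
cv2.imwrite("pics/s3.png",cv2.resize(cv2.imread("pics/scene3.png")[150:300,250:430],None,fx=3,fy=3))
E
```

```text
time: 8.1
tool_pos: [0.4774, 0.1588, 0.1682]
tool_rot: [-3.14, -0.006, 3.046]
contact_force: [1.0, -0.5, 0.6]
opening: 0.046
grip_force: 0.0
time: 8.5
tool_pos: [0.5271, 0.082, 0.1991]
tool_rot: [-3.14, 0.002, 2.94]
contact_force: [-0.6, 0.1, 0.4]
opening: 0.0457
grip_force: 0.0
post 5 [0.48410572 0.16128547 0.16064672]
gate angle 1.5164237479364748 0.19382866645273578
scene -1 652 ((-56.10743713378906, -65.48220825195312), (95.50309753417969, 94.0501708984375), 0.9790629744529724)
scene 1 736 ((67.33187866210938, -73.22877502441406), (94.35983276367188, 93.5864028930664), 88.53143310546875)
top -1 676 ((-59.57270812988281, -69.28165435791016), (89.26941680908203, 87.93048095703125), 1.012037754058838)
top 1 641 ((60.65160369873047, -76.18310546875), (89.36929321289062, 89.9535903930664), 88.46011352539062)
```

View pics/s3.png

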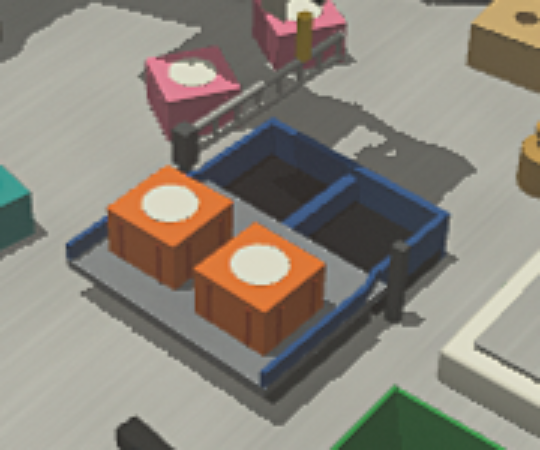

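The gate is open at about 1.52 rad with its post at (305,35) in the crop, and both blocks are undisturbed on the deck. Next I go behind the far block and lower.

```bash
python3 -m handwheel '[11,-25,0,-0.12,0.5,11,-25,0,-0.12,0.5,11,-25,0,-0.12,0.5,11,-25,0,-0.12,0.5,11,-25,0,-0.12,0.5,11,-25,0,-0.12,0.5]' && python3 -m handwheel '[11,-25,0,-0.12,0.5,11,-25,0,-0.12,0.5,11,-25,0,-0.12,0.5,11,-25,0,-0.12,0.5,11,-25,0,-0.12,0.5,9,-26,0,-0.09,0.5,0,0,0,0,0.5]' && python3 -m handwheel '[0,0,-40,0,0.5,0,0,-40,0,0.5,0,0,-40,0,0.5,0,0,-34,0,0.5,0,0,0,0,0.5,0,0,0,0,0.5]' && cat >> h.py <<'E'
o=np.array([.6016,-.0671]);a=-.0397;x=np.array([np.cos(a),np.sin(a)]);y=np.array([-x[1],x[0]])
def st(P): return (P[:,:2]-o)@np.c_[x,y]
E
python3 - <<'E'
from h import *
p,d=eyes.read_camera("scene");cv2.imwrite("pics/scene4.png",p);s=robot.observe()
print(st(s['tool_pos'][None]),s['tool_pos'],s['contact_force'])
P,u=cloud("scene",d>0,d);t=s['tool_pos'];k=(abs(P[:,0]-t[0])<.06)&(abs(P[:,1]-t[1])<.03)&(P[:,2]>.055);Q=P[k];U=u[k]
for z in np.arange(.06,.18,.01):
    j=abs(Q[:,2]-z)<.005
    if j.any(): print(z.round(2),j.sum(),st(Q[j]).min(0).round(3),st(Q[j]).max(0).round(3),p[U[j][:,1],U[j][:,0]].mean(0).round())
cv2.imwrite("pics/s4.png",cv2.resize(p[150:300,250:430],None,fx=4,fy=4))
E
```

```text
time: 9.2
tool_pos: [0.5905, -0.063, 0.199]
tool_rot: [-3.141, -0.001, 2.224]
contact_force: [0.4, -0.7, 0.0]
opening: 0.0461
grip_force: 0.0
time: 9.9
tool_pos: [0.6548, -0.2163, 0.198]
tool_rot: [-3.141, 0.0, 1.534]
contact_force: [-0.7, 0.0, 0.5]
opening: 0.0459
grip_force: 0.0
time: 10.5
tool_pos: [0.6548, -0.2131, 0.0458]
tool_rot: [-3.141, -0.001, 1.539]
contact_force: [0.8, -0.4, 0.5]
opening: 0.0457
grip_force: 0.0
[[ 0.05997158 -0.14453586]] [ 0.65578776 -0.21390222  0.04736965] [ 0.97193008 -0.19446385  0.69965084]
0.06 22 [ 0.03  -0.142] [ 0.112 -0.113] [48. 65. 96.]
0.07 17 [ 0.026 -0.155] [ 0.112 -0.114] [53. 64. 80.]
0.08 29 [ 0.022 -0.155] [ 0.099 -0.136] [66. 73. 74.]
0.09 56 [ 0.023 -0.156] [ 0.105 -0.116] [66. 74. 79.]
0.1 50 [ 0.021 -0.156] [ 0.105 -0.116] [67. 77. 84.]
0.11 29 [ 0.021 -0.155] [ 0.106 -0.136] [69. 76. 78.]
0.12 23 [ 0.025 -0.155] [ 0.107 -0.131] [75. 83. 84.]
0.13 6 [ 0.035 -0.152] [ 0.038 -0.142] [84. 94. 96.]
0.14 6 [ 0.037 -0.17 ] [ 0.039 -0.144] [66. 76. 80.]
0.15 52 [ 0.003 -0.175] [ 0.12  -0.119] [74. 80. 82.]
0.16 167 [ 0.007 -0.176] [ 0.118 -0.121] [52. 58. 59.]
0.17 109 [ 0.001 -0.172] [ 0.119 -0.118] [46. 54. 58.]
```

View pics/s4.png

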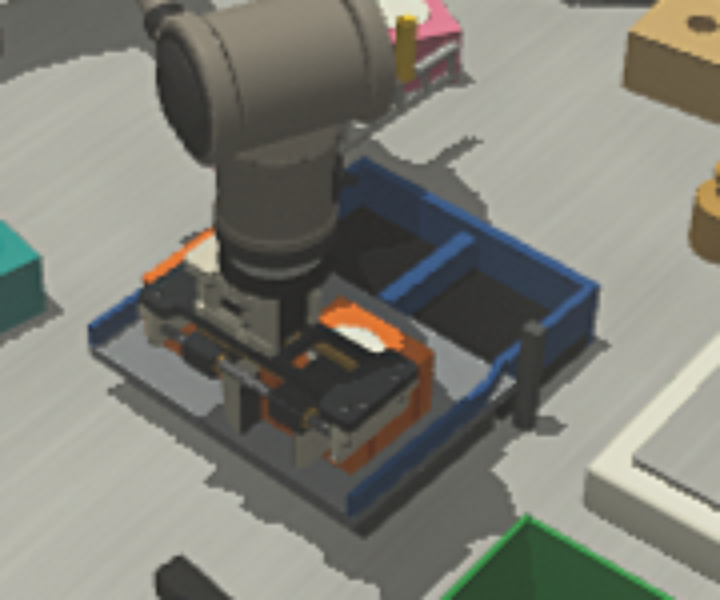

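```bash
python3 -m handwheel '[0,0,-5,0,0.5,0.4,10,0,0,0.5,0.4,10,0,0,0.5,0.4,10,0,0,0.5,0.4,10,0,0,0.5,0.4,10,0,0,0.5]' && python3 -m handwheel '[0.4,10,0,0,0.5,0.4,10,0,0,0.5,0.4,10,0,0,0.5,0.4,10,0,0,0.5,0.4,10,0,0,0.5,0,0,0,0,0.5]' && python3 - <<'E'
from h import *
p,d=eyes.read_camera("top");s=robot.observe();print(st(s['tool_pos'][None]),s['tool_pos'],s['tool_rot'],s['contact_force'])
for n in("top","scene"):
    if n=="scene":p,d=eyes.read_camera(n)
    P,u=cloud(n,masks(p)['orange'],d);Q=st(P)
    for q in(-1,1):
        b=(P[:,2]>.103)&(P[:,2]<.117)&(Q[:,1]<.1)&(Q[:,1]>-.14)&(Q[:,0]*q>.01)&(abs(Q[:,0])<.13);print(n,q,b.sum(),cv2.minAreaRect((Q[b]*1000).astype(np.float32)) if b.sum()>5 else '')
E
```

```text
time: 11.15
tool_pos: [0.657, -0.1638, 0.0409]
tool_rot: [3.14, 0.001, 1.537]
contact_force: [-0.4, -3.9, 2.2]
opening: 0.0459
grip_force: 1.7
time: 11.75
tool_pos: [0.6584, -0.1122, 0.0399]
tool_rot: [-3.141, -0.001, 1.538]
contact_force: [-0.7, -0.6, 0.6]
opening: 0.0458
grip_force: 0.0
[[ 0.05847859 -0.0434586 ]] [ 0.65830766 -0.11284535  0.03976198] [-3.14043354e+00 -1.21408735e-03  1.53801056e+00] [-0.74243389 -0.96504747  0.31911064]Traceback (most recent call last):
  File "<stdin>", line 5, in <module>
  File "h.py", line 11, in cloud
    v,u=np.nonzero(mask&(dep>0));o,d=rays(n,np.c_[u,v]);return o+d*dep[v,u][:,None],np.c_[u,v]
                                     ~~~~^^^^^^^^^^^^^^
  File "h.py", line 5, in rays
    u=cv2.undistortPoints(np.array(px,float).reshape(-1,1,2),K,np.array(c['dist_coeffs'],float)).reshape(-1,2)
      ~~~~~~~~~~~~~~~~~~~^^^^^^^^^^^^^^^^^^^^^^^^^^^^^^^^^^^^^^^^^^^^^^^^^^^^^^^^^^^^^^^^^^^^^^^
cv2.error: OpenCV(4.12.0) /io/opencv/modules/calib3d/src/undistort.dispatch.cpp:347: error: (-215:Assertion failed) CV_IS_MAT(_src) && CV_IS_MAT(_dst) && (_src->rows == 1 || _src->cols == 1) && (_dst->rows == 1 || _dst->cols == 1) && _src->cols + _src->rows - 1 == _dst->rows + _dst->cols - 1 && (CV_MAT_TYPE(_src->type) == CV_32FC2 || CV_MAT_TYPE(_src->type) == CV_64FC2) && (CV_MAT_TYPE(_dst->type) == CV_32FC2 || CV_MAT_TYPE(_dst->type) == CV_64FC2) in function 'cvUndistortPointsInternal'
```

```bash
cat >> h.py <<'E'
def look(n,zs=.11):
    p,d=eyes.read_camera(n);h=cv2.cvtColor(p,cv2.COLOR_BGR2HSV)
    m=((h[...,0]<16)&(h[...,1]>130)&(h[...,2]>70))|((h[...,1]<70)&(h[...,2]>110))
    P,u=cloud(n,m,d);Q=st(P)
    for q in(-1,1):
        b=(abs(P[:,2]-zs)<.006)&(Q[:,1]<.15)&(Q[:,1]>-.14)&(Q[:,0]*q>.008)&(abs(Q[:,0])<.12)
        print(n,zs,q,b.sum(),[np.round(v,1) for v in cv2.minAreaRect((Q[b]*1000).astype(np.float32))] if b.sum()>5 else '')
    return p
E
python3 - <<'E'
from h import *
look("scene");look("top")
E
```

```text
scene 0.11 -1 496 [array([-56.1, -65.9]), array([93.1, 93.2]), np.float64(1.5)]
scene 0.11 1 92 [array([69.6, 19.8]), array([81.6, 93. ]), np.float64(7.7)]
top 0.11 -1 196 [array([-61.9, -89.6]), array([83.9, 40.8]), np.float64(0.4)]
top 0.11 1 61 [array([89.5, 30.6]), array([38.9, 79.5]), np.float64(30.1)]
```

```bash
python3 -m handwheel '[0.4,10,0,0,0.5,0.4,10,0,0,0.5,0.4,10,0,0,0.5,0.4,10,0,0,0.5,0.4,10,0,0,0.5]' && python3 -m handwheel '[0.4,10,0,0,0.5,0.4,10,0,0,0.5,0,0,0,0,0.5]' && python3 - <<'E'
from h import *
s=robot.observe();print(st(s['tool_pos'][None]),s['tool_pos'],s['contact_force'])
p=look("scene",.08);cv2.imwrite("pics/s5.png",cv2.resize(p[150:300,250:430],None,fx=4,fy=4))
E
```

```text
time: 12.4
tool_pos: [0.6609, -0.0632, 0.0406]
tool_rot: [3.141, -0.0, 1.537]
contact_force: [0.3, -0.0, 1.6]
opening: 0.0458
grip_force: 0.3
time: 12.7
tool_pos: [0.6612, -0.0422, 0.04]
tool_rot: [-3.141, -0.001, 1.538]
contact_force: [-0.0, -0.4, -0.1]
opening: 0.0462
grip_force: 0.0
[[0.05861192 0.02720738]] [ 0.66124559 -0.04224034  0.03996107] [-0.02158825 -0.35921266 -0.0828668 ]
scene 0.08 -1 114 [array([-33.4, -89. ]), array([116. ,  59.9]), np.float64(44.9)]
scene 0.08 1 30 [array([92.2, 68.8]), array([112.3,  58.4]), np.float64(46.6)]
```

View pics/s5.png

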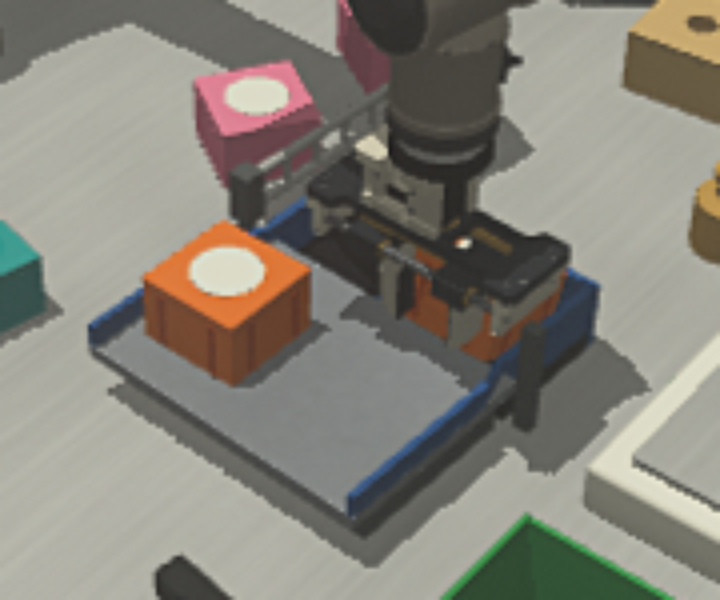

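The far block is tilted into its pocket with its rear still at the deck edge. I'll push a bit more, then back up and look.

```bash
python3 -m handwheel '[0.2,5,0,0,0.5,0.2,5,0,0,0.5,0,0,0,0,0.5,0,0,0,0,0.5,-0.8,-20,0,0,0.5,0,0,40,0,0.5,0,0,40,0,0.5,-0.8,-20,40,0,0.5]' && python3 -m handwheel '[-2,-50,0,0,0.5,-2,-50,0,0,0.5,0,0,0,0,0.5]' && python3 - <<'E'
from h import *
s=robot.observe();print(st(s['tool_pos'][None]),s['tool_pos'],s['contact_force'])
for n in("scene","top"): look(n,.08);p=look(n,.11)
E
```

```text
time: 13.55
tool_pos: [0.6601, -0.0725, 0.1616]
tool_rot: [-3.141, -0.002, 1.539]
contact_force: [0.8, -0.4, 0.7]
opening: 0.0459
grip_force: 0.0
time: 13.85
tool_pos: [0.6554, -0.181, 0.1604]
tool_rot: [3.141, 0.002, 1.53]
contact_force: [-0.8, 0.3, -0.9]
opening: 0.0462
grip_force: 0.0
[[ 0.05832465 -0.11167049]] [ 0.65544653 -0.18099738  0.16038041] [-0.80632212  0.34354534 -0.93628916]
scene 0.08 -1 120 [array([-35.2, -90. ]), array([119.2,  62.5]), np.float64(44.1)]
scene 0.08 1 537 [array([66.2, 91.9]), array([88.4, 96.8]), np.float64(2.9)]
scene 0.11 -1 547 [array([-57.1, -64.7]), array([94.9, 95.5]), np.float64(2.4)]
scene 0.11 1 0 
top 0.08 -1 0 
top 0.08 1 532 [array([61.1, 89.3]), array([87.3, 87.9]), np.float64(1.4)]
top 0.11 -1 0 
top 0.11 1 0
```

The far block sits flat at station (61,89) with its top at 80 mm. Now the near block.

```bash
python3 -m handwheel '[-20,-5,0,0,0.5,-20,-5,0,0,0.5,-20,-5,0,0,0.5,-20,-4,0,0,0.5,-20,-4,0,0,0.5,-19,-4,0,0,0.5,0,0,0,0,0.5]' && python3 -m handwheel '[0,0,-40,0,0.5,0,0,-40,0,0.5,0,0,-40,0,0.5,0,0,0,0,0.5,0,0,0,0,0.5]' && python3 - <<'E'
from h import *
s=robot.observe();print(st(s['tool_pos'][None]),s['tool_pos'],s['tool_rot'],s['contact_force'])
E
```

```text
time: 14.75
tool_pos: [0.536, -0.2, 0.1606]
tool_rot: [-3.141, -0.0, 1.538]
contact_force: [-0.3, -0.3, -0.2]
opening: 0.0463
grip_force: 0.0
time: 15.25
tool_pos: [0.5381, -0.2005, 0.0406]
tool_rot: [-3.141, -0.0, 1.538]
contact_force: [-0.1, -1.6, 1.4]
opening: 0.0462
grip_force: 0.0
[[-0.05811209 -0.13585857]] [ 0.53814153 -0.20054508  0.04064872] [-3.14143676e+00 -4.06037577e-04  1.53808632e+00] [-0.14259999 -1.57586878  1.4378583 ]
```

```bash
python3 -m handwheel '[0.4,10,0,0,0.5,0.4,10,0,0,0.5,0.4,10,0,0,0.5,0.4,10,0,0,0.5,0.4,10,0,0,0.5,0.4,10,0,0,0.5]' && python3 -m handwheel '[0.4,10,0,0,0.5,0.4,10,0,0,0.5,0.4,10,0,0,0.5,0.4,10,0,0,0.5,0.4,10,0,0,0.5,0.4,10,0,0,0.5]' && python3 -m handwheel '[0.4,10,0,0,0.5,0.4,10,0,0,0.5,0.4,10,0,0,0.5,0.4,10,0,0,0.5,0.2,5,0,0,0.5,0,0,0,0,0.5]' && python3 - <<'E'
from h import *
s=robot.observe();print(st(s['tool_pos'][None]),s['tool_pos'],s['tool_rot'],s['contact_force'])
for n in("scene","top"): look(n,.08)
E
```

```text
time: 15.85
tool_pos: [0.5398, -0.1405, 0.0406]
tool_rot: [3.141, 0.0, 1.537]
contact_force: [0.3, -2.5, 1.5]
opening: 0.0458
grip_force: 1.2
time: 16.45
tool_pos: [0.542, -0.0805, 0.0402]
tool_rot: [-3.141, -0.0, 1.537]
contact_force: [0.4, -2.3, 0.9]
opening: 0.046
grip_force: 1.2
time: 17.05
tool_pos: [0.5437, -0.0354, 0.0401]
tool_rot: [-3.141, -0.0, 1.538]
contact_force: [0.6, -0.2, -0.5]
opening: 0.0459
grip_force: 0.1
[[-0.05907883  0.02938437]] [ 0.54373398 -0.03539397  0.04010405] [-3.14126955e+00 -3.59988946e-04  1.53774795e+00] [ 0.58944269 -0.1922073  -0.46265345]
scene 0.08 -1 21 [array([-26.9,  72.4]), array([112. ,  67.5]), np.float64(51.3)]
scene 0.08 1 554 [array([66.3, 90.9]), array([91.8, 95. ]), np.float64(0.1)]
top 0.08 -1 17 [array([-34.8, 130.1]), array([ 9.8, 23.1]), np.float64(78.9)]
top 0.08 1 236 [array([62.8, 89.1]), array([82.9, 88.3]), np.float64(2.5)]
```

```bash
python3 -m handwheel '[0.2,5,0,0,0.5,0.1,3,0,0,0.5,0,0,0,0,0.5,0,0,0,0,0.5,-0.8,-20,0,0,0.5,0,0,40,0,0.5,0,0,40,0,0.5,-0.8,-20,40,0,0.5]' && python3 -m handwheel '[-2,-50,0,0,0.5,-2,-50,0,0,0.5,0,0,0,0,0.5]' && python3 - <<'E'
from h import *
s=robot.observe();print(st(s['tool_pos'][None]),s['tool_pos'],s['contact_force'])
for n in("scene","top"): p=look(n,.08)
p,d=eyes.read_camera("scene");cv2.imwrite("pics/s6.png",cv2.resize(p[140:300,250:440],None,fx=4,fy=3.7))
P,u=cloud("scene",masks(p)['yellow'],d);k=(P[:,2]>.15)&(P[:,2]<.17)&(P[:,0]<.6)&(abs(P[:,1]-.16)<.08)
Q=st(P[k]).mean(0)-[-.137,.03];print('gate',k.sum(),np.arctan2(Q[1],Q[0]))
E
```

```text
time: 17.95
tool_pos: [0.5422, -0.067, 0.1616]
tool_rot: [-3.141, -0.001, 1.539]
contact_force: [1.3, -1.1, -0.0]
opening: 0.046
grip_force: 0.0
time: 18.25
tool_pos: [0.5383, -0.1738, 0.1605]
tool_rot: [3.14, 0.002, 1.531]
contact_force: [0.7, 0.0, -0.2]
opening: 0.0459
grip_force: 0.0
[[-0.05902418 -0.10916018]] [ 0.53828981 -0.17383152  0.16052917] [ 0.72848556  0.02440048 -0.23606301]
scene 0.08 -1 495 [array([-56.6,  93.3]), array([94. , 94.2]), np.float64(2.2)]
scene 0.08 1 565 [array([65.1, 91. ]), array([91.6, 94.5]), np.float64(1.7)]
top 0.08 -1 522 [array([-62.2,  90.4]), array([88.5, 90. ]), np.float64(0.2)]
top 0.08 1 533 [array([60.9, 89.2]), array([87.5, 87.4]), np.float64(1.6)]
gate 10 1.515619868447151
```

View pics/s6.png

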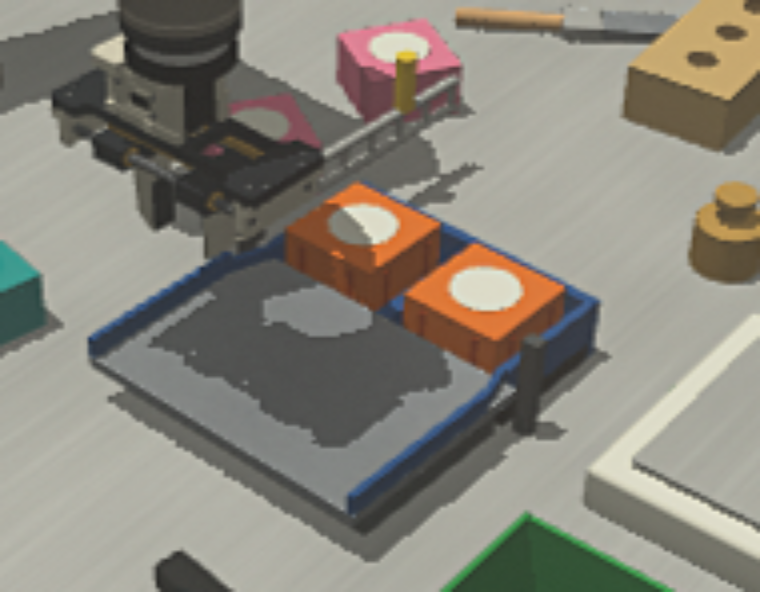

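Both blocks are flat in their pockets, at crop (362,235) and (485,290). The gate is open at about 1.5 rad and the gripper is clear.

```bash
python3 -m handwheel '[0,0,20,0,0.5,0,0,0,0,0.5,0,0,0,0,0.5]' && python3 -c "
from cell import robot;print(robot.hand_in())"
```

```text
time: 18.7
tool_pos: [0.5388, -0.1671, 0.1802]
tool_rot: [3.141, -0.0, 1.538]
contact_force: [-0.2, 0.8, -0.4]
opening: 0.0461
grip_force: 0.0
the job is handed in; nothing more can be done
None
```

I handed the job in at 18.7 s (no verdict came back): cameras showed the gate open at about 1.5 rad and both orange blocks flat in their own pockets, the far one in first, with nothing else knocked in the views I took.

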